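# Sweep glass discs through the gate into the catch slot

## Task

On the raised sorting tray, sweep the three flat glass discs along the deck with your fingertips and through the narrow gate, one after another, so that all three drop into the catch slot behind it. Only push them: do not pick up or lift a disc. Leave the stopper and the weight on the deck, and everything around the tray, where they stand.

Things in the scene. Friction and masses are not known exactly. Their poses are not given: they have to be found in the camera images.
- tray: raised sorting tray fixed to the table, a plywood deck with its top 95 mm above the table. Origin at table level, x along the deck towards the gate, z up. In its frame the open deck spans x -115 to +50, y -130 to +130 mm, fenced by 6 mm thick metal rails standing 25 mm above the deck
- mouth (a point): middle of the funnel's mouth at deck height (tray x +50 mm, y 0): a 96 mm wide opening in the far rail (y -48 to +48 mm), from which two straight rails, 25 mm high, narrow over the next 40 mm to the gate
- gate (a point): centre of the gate, at deck height on the deck's edge (tray x +90 mm, y 0): a 46 mm clear gap between two dark pins 8 mm across and 30 mm tall. Its x points from the deck into the slot. A disc whose centre is pushed 10 mm past the edge tips over and drops in by itself; the fingers need not enter the gate
- slot (a point): centre of the floor of the catch slot, an open-topped pocket right behind the deck's edge: tray x 90 to 140 mm, y -38 to +38 mm, floor 5 mm above the table (90 mm below the deck), outer walls as high as the rails
- disc_a_center (a point): centre of a flat round green glass disc, 34 mm in diameter, 12 mm thick, about 27 g, lying flat on the deck at the start (centre 6 mm above the deck) in its open part; it slides when pushed. The three are alike and may go in any order
- disc_b_center (a point): centre of a flat round green glass disc, 34 mm in diameter, 12 mm thick, about 27 g, lying flat on the deck at the start (centre 6 mm above the deck) in its open part; it slides when pushed. The three are alike and may go in any order
- disc_c_center (a point): centre of a flat round green glass disc, 34 mm in diameter, 12 mm thick, about 27 g, lying flat on the deck at the start (centre 6 mm above the deck) in its open part; it slides when pushed. The three are alike and may go in any order
- stopper: bystander: solid glass bottle stopper with a round knob, 24 mm across, 42 mm tall, standing on the tray deck in one of the two front corners beside the funnel; origin at the centre of its underside
- weight: bystander: dark steel weight with a small knob, 24 mm across, 38 mm tall, standing on the tray deck in the other corner beside the funnel; origin at the centre of its underside
- mould: bystander: dark wooden ring mould, 100 mm across, 55 mm tall, on the table left of the tray; origin at the centre of its underside
- tumbler: bystander: glass tumbler, 68 mm across, 85 mm tall, on the table right of the tray; origin at the centre of its underside
- tongs: bystander: steel tongs 240 mm long, 12 mm high, lying on the table right of the tray; origin about mid-length at table level, x along their length
- paddle: bystander: paddle with a dark 110 x 70 mm blade and a wooden handle, 250 mm long, 22 mm high, lying on the table left of the tray; origin under the joint of handle and blade, x towards the blade
- mug: bystander: white mug, 80 mm across, 95 mm tall, on the table to the right; origin at the centre of its underside
Not all that is in view belongs to the job. Leave any purple or yellow look-alike of the part that bears disc_a_center alone.

How it is judged (in metres and radians):
On the way, in this order (a step that is already met when the one before it is completed fails the run):
1. a first disc has dropped into the slot, the others not yet (((x of disc_a_center in the frame of tray between 0.088 and 0.142 m and y of disc_a_center in the frame of tray between -0.04 and 0.04 m and z of disc_a_center in the frame of tray below 0.08 m) or (x of disc_b_center in the frame of tray between 0.088 and 0.142 m and y of disc_b_center in the frame of tray between -0.04 and 0.04 m and z of disc_b_center in the frame of tray below 0.08 m) or (x of disc_c_center in the frame of tray between 0.088 and 0.142 m and y of disc_c_center in the frame of tray between -0.04 and 0.04 m and z of disc_c_center in the frame of tray below 0.08 m))), for 0.2 s.
2. a second disc has followed it, the last not yet ((((x of disc_a_center in the frame of tray between 0.088 and 0.142 m and y of disc_a_center in the frame of tray between -0.04 and 0.04 m and z of disc_a_center in the frame of tray below 0.08 m) and (x of disc_b_center in the frame of tray between 0.088 and 0.142 m and y of disc_b_center in the frame of tray between -0.04 and 0.04 m and z of disc_b_center in the frame of tray below 0.08 m)) or ((x of disc_a_center in the frame of tray between 0.088 and 0.142 m and y of disc_a_center in the frame of tray between -0.04 and 0.04 m and z of disc_a_center in the frame of tray below 0.08 m) and (x of disc_c_center in the frame of tray between 0.088 and 0.142 m and y of disc_c_center in the frame of tray between -0.04 and 0.04 m and z of disc_c_center in the frame of tray below 0.08 m)) or ((x of disc_b_center in the frame of tray between 0.088 and 0.142 m and y of disc_b_center in the frame of tray between -0.04 and 0.04 m and z of disc_b_center in the frame of tray below 0.08 m) and (x of disc_c_center in the frame of tray between 0.088 and 0.142 m and y of disc_c_center in the frame of tray between -0.04 and 0.04 m and z of disc_c_center in the frame of tray below 0.08 m)))), for 0.2 s.
3. the last disc has dropped into the slot (x of disc_a_center in the frame of tray between 0.088 and 0.142 m and y of disc_a_center in the frame of tray between -0.04 and 0.04 m and z of each of disc_a_center, disc_b_center, disc_c_center in the frame of tray below 0.08 m and x of disc_b_center in the frame of tray between 0.088 and 0.142 m and y of disc_b_center in the frame of tray between -0.04 and 0.04 m and x of disc_c_center in the frame of tray between 0.088 and 0.142 m and y of disc_c_center in the frame of tray between -0.04 and 0.04 m), for 0.2 s.
At the end, for the whole second after the job is handed in: The centres of all three discs are inside the walls of the catch slot (2 mm tolerance) and at least 15 mm below the deck's top, at rest (under 20 mm/s) (all of step 3 and linear speed of each of disc_a, disc_b, disc_c below 0.02 m/s); the robot touches nothing.
It fails at once if a disc is lifted: it hangs level more than 6 mm clear of the deck, or its centre rises, tilted or not, more than 21 mm above the deck (6 mm when it lies flat) (z of any of disc_a_center, disc_b_center, disc_c_center in the frame of tray above 0.116 m or (z of disc_a_center in the frame of tray above 0.107 m and angle between disc_a_center's own z axis and vertical below 0.2 rad) or (z of disc_b_center in the frame of tray above 0.107 m and angle between disc_b_center's own z axis and vertical below 0.2 rad) or (z of disc_c_center in the frame of tray above 0.107 m and angle between disc_c_center's own z axis and vertical below 0.2 rad)).
It fails at once if the stopper or the weight on the deck is moved more than 15 mm or tipped over (distance of any of stopper, weight from where it was at the start of the episode above 0.015 m or angle between any of stopper, weight's own z axis and vertical above 0.5 rad).
It fails at once if a thing around the tray is moved more than 20 mm or a standing one tipped over (distance of any of mould, tumbler, tongs, paddle, mug from where it was at the start of the episode above 0.02 m or angle between any of mould, tumbler, mug's own z axis and vertical above 0.5 rad).
It also fails if it takes over 67 s, if anything falls off the work surface, if the arm or the gripper's body presses on something with over 40 N, if the wrist force passes 120 N, or if a joint passes its speed limit or range.

## Robot

A 7-joint arm with a two-finger parallel gripper is mounted at the origin on the work surface. World frame = base frame: x ahead of the robot, y to its left, z up, the work surface at z = 0. Lengths are in mm, angles in rad, forces in N, time in s.
With the tool pointing down it reaches from about 400 to 850 mm from the base axis. Payload 10.4 kg.
Tool frame: the origin (TCP) lies between the finger pads; the fingertips stand 17 mm ahead of it and the grasp point (between the pads) lies 2 mm behind it (robot.tcp_to_tips is the distance from the TCP to the fingertips, in mm); z points along the fingers, y is the line along which they close (so a half turn about z gives the same grasp; the last joint's range is limited). The gripper opens to 87 mm and grips with 3 to 60 N. Pads are 19 mm wide; open, the fingers measure 117 mm over their backs; the gripper's body (75 mm by 190 mm) begins 51 mm behind the grasp point.
Start: joints at [-1.317, 0.332, -0.065, 1.46, 0.022, 1.35, -0.088], TCP at [170.785, 601.234, 239.576] pointing down, gripper open.
Joint ranges: [-2.6, 2.6], [-0.5, 2.12], [-1.47, 1.34], [0.16, 2.42], [-1.27, 4.41], [0.06, 2.06], [-2.6, 2.6]. Speed limits (rad/s): [2.22, 2.22, 2.79, 2.79, 3.14, 3.14, 3.14].

## Interface

Orientations are given as a unit quaternion [w, x, y, z].
In Python, from plant import robot, get_image, get_calibration, order gives the robot as it stands.
- The arm moves only by the tool carry_out, never from a script. Its argument "increments" is a list of rows, each a list of 6 numbers: the shift along the world's x, y, z scaled (see below), then the turn, a rotation vector about the world's x, y, z scaled (see below). In form: [[tx, ty, tz, rx, ry, rz], ...]. A call has 1 to 8 rows; each row is the pose to reach, as a shift and turn from the pose commanded when the call began; what a row does not reach only later rows make up. The controller multiplies each number of a shift by 0.1 m and each number of a turn by 30 degrees. A row lasts 1/12 s, in which the tool goes at most 41.7 mm and 7.16 degrees, less where a joint would pass 70% of its speed; a pose out of reach is approached as far as the arm can. A call with a number of a shift or a turn outside -1 to 1 is refused whole. A call with a gripper value outside its range is refused whole. "fingers" is the opening, from 0 (shut) to 1 (fully open), set as the call begins (left out, the last holds). The fingers move at their own pace and stop on an object; "grip_force" is the grip in N (left out, the last holds). Time passes only in rows, so rows that repeat a pose let the fingers close. It gives the time, the measured TCP pose, the force, the opening and the grip force at its end, in the units of the state.
- robot.state(): the state, without advancing time (a new reading comes with each control period).
- get_image(name): name is "scene" or "side" or "wrist"; returns (picture, depth): 384x512x3 uint8, red, green, blue; 384x512 float32, mm along the optical axis (not along the pixel's ray), 0 where there is no reading.
- get_calibration(name): a dict with "K" (3x3 intrinsics, pixels), "extrinsics" (4x4, takes a point from world to camera coordinates). Camera axes: x right, y up, looking along -z (the intrinsics and any distortion apply to the point x, -y, -z); pixel columns grow to the right and rows downward; lengths in mm; the calibration is good to about 2 mm. A picture is of the moment at which its call begins: read the wrist's pose just before it. get_calibration takes no time and is no camera call; for the wrist camera it gives the pose at the moment of the call.
- order.hand_in(): hands the job in; it is judged then, once.
The state is a dict: "time": time; "qpos": joint angles; "qd": joint speeds; "joint_torque": joint torques, N m; "tcp_pos": TCP position; "ee_rot": TCP orientation; "force": force on the tool from outside, world axes, zero at the start; "ft_torque": the same for the moment, N m; "gripper_width": finger opening in mm; "finger_force": force on a finger pad.
Only numpy, scipy, OpenCV 4.12 (cv2) and the standard library are available. Lean on these libraries where they do the work, as an engineer would, in place of code of your own. Each camera call takes 0.05 s, during which the arm holds its last target. There are 200 camera calls.

## Working session

There is one attempt and no reset: what is moved stays moved. The work goes in short steps, Python scripts to look and compute and a tool call to move; the robot and the scene stay as the last step left them, time stands still between calls to the robot, and variables do not carry over. Pictures are saved under pics/ and viewed, at most 10 in all, crops included, and the job is handed in when it is done.

Besides the shell and the picture viewer there is one more tool, called after "Request:" as a command line: name --pt "numbers of a row" for each row, then --argument value for the rest. carry_out: Moves the arm, as the interface text tells. Shifts and turns lie within -1 to 1; 1 stands for 0.1 m of shift or 30 degrees of turn. Its arguments: {"type":"object","properties":{"increments":{"type":"array","items":{"type":"array","items":{"type":"number","minimum":-1,"maximum":1}}},"fingers":{"type":"number"},"grip_force":{"type":"number"}},"required":["increments"]}

```bash
mkdir -p pics; ls
python3 - <<'E'
from plant import robot,get_image,get_calibration
import cv2,numpy as np
s=robot.state();print(s['time'],s['tcp_pos'],s['ee_rot'],s['gripper_width'])
a=[]
for n in('scene','side'):
    im,d=get_image(n);c=get_calibration(n);print(n,c)
    np.savez(f'pics/{n}0.npz',im=im,d=d,K=c['K'],E=c['extrinsics'])
    cv2.imwrite(f'pics/{n}0.png',cv2.resize(im[...,::-1],(800,600)))
E
```

```text
pics
0.0 [170.68981001 600.85853891 238.74128886] [-5.58061701e-05  1.37940669e-01  9.90440226e-01 -7.26561856e-04] 86.74723261320476
scene {'K': array([[402.49309365,   0.        , 256.7193986 ],
       [  0.        , 402.49309365, 195.34749373],
       [  0.        ,   0.        ,   1.        ]]), 'extrinsics': array([[-2.40519822e-01,  9.70524049e-01,  1.52737063e-02,
         1.49603224e+02],
       [-7.06333624e-01, -1.85796644e-01,  6.83061065e-01,
         2.73317932e+02],
       [ 6.65764994e-01,  1.53501394e-01,  7.30201544e-01,
        -1.57550254e+03],
       [ 0.00000000e+00,  0.00000000e+00,  0.00000000e+00,
         1.00000000e+00]])}
side {'K': array([[490.43144161,   0.        , 253.7402074 ],
       [  0.        , 490.43144161, 191.94124127],
       [  0.        ,   0.        ,   1.        ]]), 'extrinsics': array([[ 9.99471216e-01, -3.19068525e-02, -6.26427115e-03,
        -4.89515564e+02],
       [ 2.61047334e-02,  6.72510954e-01,  7.39626636e-01,
        -6.19928991e+01],
       [-1.93863670e-02, -7.39399060e-01,  6.72988261e-01,
        -1.75168989e+03],
       [ 0.00000000e+00,  0.00000000e+00,  0.00000000e+00,
         1.00000000e+00]])}
```

View pics/scene0.png

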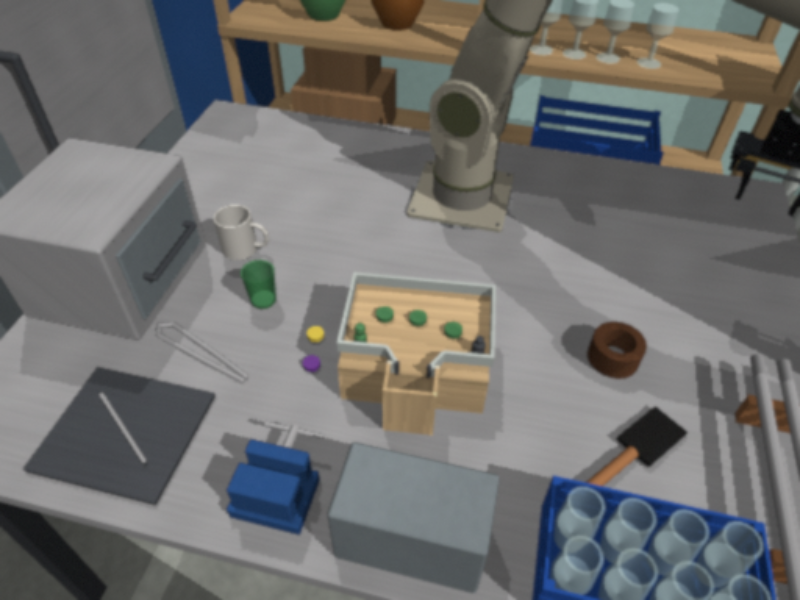

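View pics/side0.png

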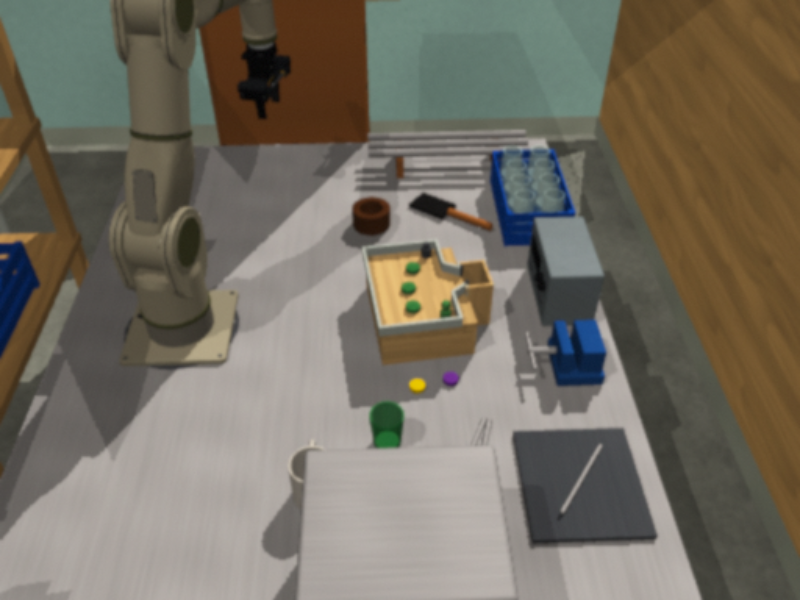

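The scene view shows the three green discs on the deck at about (384,314), (417,318) and (453,330). The green stopper is at (360,332) and the dark weight at (479,345). The yellow (315,333) and purple (311,364) look-alikes and the green tumbler (260,283) are on the table, so I leave them alone.

```bash
cat > h.py <<'E'
import numpy as np,cv2
def cast(px,K,E,z):
    px=np.atleast_2d(px).astype(float)
    r=np.c_[(px[:,0]-K[0,2])/K[0,0],-(px[:,1]-K[1,2])/K[1,1],-np.ones(len(px))]
    R=E[:3,:3];c=-R.T@E[:3,3];w=r@R
    t=(z-c[2])/w[:,2];return c+w*t[:,None]
def cloud(d,K,E):
    v,u=np.nonzero(d>0);z=d[v,u]
    p=np.c_[(u-K[0,2])/K[0,0]*z,-(v-K[1,2])/K[1,1]*z,-z]
    return u,v,(p-E[:3,3])@E[:3,:3]
def green(im):
    h=cv2.cvtColor(im,cv2.COLOR_RGB2HSV)
    return cv2.inRange(h,(50,90,30),(85,255,255))
def blobs(m,K,E,z,amin=15):
    n,l,st,c=cv2.connectedComponentsWithStats(m)
    return [(st[i,4],c[i].round(1),cast(c[i],K,E,z)[0].round(1)) for i in range(1,n) if st[i,4]>=amin]
def rectify(im,K,E,z,x0,y0,x1,y1,s):
    # out col = (y1-y)*s, row=(x1-x)*s
    src=[];dst=[]
    for x,y in((x0,y0),(x0,y1),(x1,y0),(x1,y1)):
        q=E[:3,:3]@[x,y,z]+E[:3,3]
        src.append([K[0,0]*q[0]/-q[2]+K[0,2],K[1,1]*q[1]/q[2]+K[1,2]]);dst.append([(y1-y)*s,(x1-x)*s])
    H=cv2.getPerspectiveTransform(np.float32(src),np.float32(dst))
    return cv2.warpPerspective(im,H,(int((y1-y0)*s),int((x1-x0)*s)),flags=cv2.INTER_CUBIC)
E
python3 - <<'E'
from h import *
for n in('scene','side'):
    f=np.load(f'pics/{n}0.npz');im,d,K,E=[f[k] for k in('im','d','K','E')]
    print(n)
    for b in blobs(green(im),K,E,103): print(b)
    u,v,p=cloud(d,K,E)
    k=(p[:,2]>112)&(p[:,2]<128)&(p[:,0]>350)&(p[:,0]<900)&(abs(p[:,1]-0)<250)
    q=p[k];print(len(q),q.min(0),q.max(0),cv2.minAreaRect(q[:,:2].astype(np.float32)))
    k2=(p[:,2]>90)&(p[:,2]<100)&k.any()&(p[:,0]>350)&(p[:,0]<900)&(abs(p[:,1])<250)
    print(k2.sum(),np.median(p[k2],0))
    r=rectify(im,K,E,120,430,-220,760,180,1.0) if n=='scene' else rectify(im,K,E,120,430,-220,760,180,1.0)
    cv2.imwrite(f'pics/r_{n}.png',r[...,::-1])
a=np.hstack([cv2.imread('pics/r_scene.png'),cv2.imread('pics/r_side.png')]);cv2.imwrite('pics/r.png',a)
E
```

```text
scene
(np.int32(245), array([206.4,   4.9]), array([-758.7, -614.1,  103. ]))
(np.int32(471), array([165.8, 181.1]), array([ 507.7, -311.7,  103. ]))
(np.int32(59), array([246. , 200.9]), array([524.2, -57.7, 103. ]))
(np.int32(59), array([267.1, 203.1]), array([517. ,   3.2, 103. ]))
(np.int32(69), array([289.8, 210.9]), array([529.9,  71.7, 103. ]))
(np.int32(41), array([230.2, 213. ]), array([579.8, -88.6, 103. ]))
1161 [ 414.19257612 -140.24786881  112.00376138] [701.91519767 151.17739219 127.8156033 ] ((564.2880859375, 11.380966186523438), (270.5337219238281, 272.72637939453125), 7.634370803833008)
4677 [5.52075994e+02 4.22955137e-01 9.52440172e+01]
side
(np.int32(37), array([263.9, 171.2]), array([528.8,  68. , 103. ]))
(np.int32(39), array([260.9, 183.9]), array([5.151e+02, 3.000e-01, 1.030e+02]))
(np.int32(43), array([263.9, 195.9]), array([522.5, -61.3, 103. ]))
(np.int32(33), array([285. , 197.5]), array([592.8, -72. , 103. ]))
(np.int32(494), array([247.2, 271.1]), array([ 459.5, -377.9,  103. ]))
927 [ 415.79024638 -143.83242603  112.01053892] [898.54673827 181.8200074  127.98188484] ((658.5240478515625, 24.655899047851562), (461.8314208984375, 285.6715087890625), 7.716014385223389)
2468 [550.33575604  -7.58586628  95.50511745]
```

View pics/r.png

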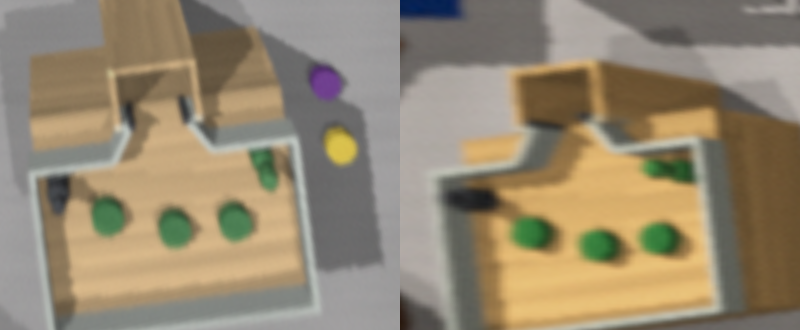

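Request:
carry_out --pt "0.25 -0.5 0 0 0 0.2" --pt "0.5 -1 0 0 0 0.4" --pt "0.5 -1 0 0 0 0.4" --fingers 0.14

```text
time: 0.35
tcp_pos: [222.4, 498.3, 238.8]
ee_rot: [0.0, 0.031, 1.0, -0.001]
force: [0.9, -0.2, 0.5]
gripper_width: 74.0
finger_force: 0.0
```

Request:
carry_out --pt "0.25 -0.5 0 0 0 0.2" --pt "0.5 -1 0 0 0 0.38" --pt "0.5 -1 0 0 0 0.38"

```text
time: 0.6
tcp_pos: [272.5, 397.7, 239.3]
ee_rot: [-0.0, -0.068, 0.998, -0.0]
force: [1.6, 0.9, 0.5]
gripper_width: 54.9
finger_force: 0.0
```

Request:
carry_out --pt "0.25 -0.5 0 0 0 0" --pt "0.5 -1 0 0 0 0" --pt "0.5 -1 0 0 0 0"

```text
time: 0.85
tcp_pos: [322.1, 297.7, 239.4]
ee_rot: [-0.0, -0.064, 0.998, -0.0]
force: [1.1, 0.2, 0.2]
gripper_width: 35.1
finger_force: 0.0
```

Request:
carry_out --pt "0.25 -0.5 0 0 0 0" --pt "0.5 -1 0 0 0 0" --pt "0.5 -1 0 0 0 0"

```text
time: 1.1
tcp_pos: [371.8, 197.7, 239.5]
ee_rot: [-0.0, -0.065, 0.998, -0.0]
force: [0.4, 0.6, 0.7]
gripper_width: 16.7
finger_force: 0.0
```

Request:
carry_out --pt "0.25 -0.5 0 0 0 0" --pt "0.5 -1 0 0 0 0" --pt "0.5 -1 0 0 0 0"

```text
time: 1.35
tcp_pos: [421.7, 97.6, 239.6]
ee_rot: [0.0, -0.064, 0.998, -0.0]
force: [-0.2, -0.1, 0.0]
gripper_width: 12.5
finger_force: 0.0
```

Request:
carry_out --pt "0.25 -0.5 0 0 0 0" --pt "0.5 -1 0 0 0 0" --pt "0.5 -1 0 0 0 0" --pt "0.5 -1 0 0 0 0" --pt "0.5 -1 0 0 0 0"

```text
time: 1.77
tcp_pos: [470.9, -0.2, 239.3]
ee_rot: [-0.0, -0.064, 0.998, -0.0]
force: [-0.1, 1.0, -0.8]
gripper_width: 12.0
finger_force: 0.0
```

Run:
```python
from plant import robot,get_image,get_calibration
from h import *
c=get_calibration('wrist');im,d=get_image('wrist');K,E=c['K'],c['extrinsics']
np.savez('pics/w1.npz',im=im,d=d,K=K,E=E)
for b in blobs(green(im),K,E,103): print(b)
cv2.imwrite('pics/w1.png',im[...,::-1])
```

```text
(np.int32(26), array([  0.4, 131. ]), array([ 444.1, -233.2,  103. ]))
(np.int32(876), array([187.3, 233.3]), array([523.9, -58.4, 103. ]))
(np.int32(727), array([249.7, 233.1]), array([515.7,   4. , 103. ]))
(np.int32(338), array([311.9, 244.6]), array([520.3,  68.5, 103. ]))
```

View pics/w1.png

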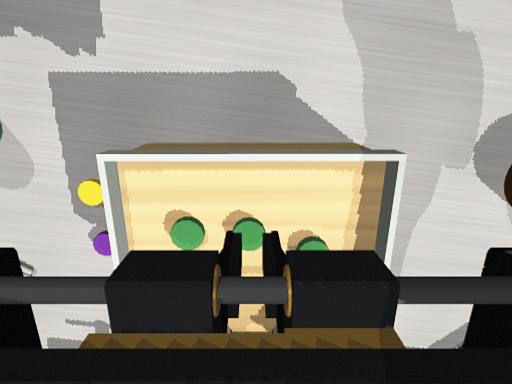

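The wrist view looks back toward the robot. It shows the rear rail's outer corners at (97,153) and (406,153), with the discs at (187,233), (249,233) and (312,245), partly hidden by the fingers. I'll use the rail corners to refine the tray pose.

Run:
```python
from h import *
f=np.load('pics/w1.npz');im,d,K,E=[f[k] for k in('im','d','K','E')]
p=cast([(97,153.5),(406,153.5)],K,E,120);print(p)
v=p[1]-p[0];th=np.arctan2(-v[0],v[1]);print(np.hypot(*v[:2]),np.degrees(th))
for yaw in(np.radians(7.5),):
    ux=np.array([np.cos(yaw),np.sin(yaw)]);uy=np.array([-ux[1],ux[0]])
    O=p[:,:2].mean(0)+121*ux;print('O wrist',O)
    O=(O+[552.3,8.5])/2
    for q in((523.5,-59),(516,2.5),(529.7,70)):print(((np.array(q)-O)@ux).round(1),((np.array(q)-O)@uy).round(1))
# scene-based: dark pins & stopper check
f=np.load('pics/scene0.npz');im,d,K,E=[f[k] for k in('im','d','K','E')]
print(cast([(352*.64,272*.64),(496*.64,284*.64)],K,E,120))
```

```text
[[ 449.76471338 -138.44743722  120.        ]
 [ 415.53065992  128.85791678  120.        ]]
269.488631838436 7.29819647601726
O wrist [552.61251488  10.99890904]
-37.7 -64.4
-37.1 -2.4
-14.7 62.7
[[ 449.80899202 -141.96354043  120.        ]
 [ 411.35630818  131.48134432  120.        ]]
```

Request:
carry_out --pt "0.027 -0.032 -0.3 0 0 0" --pt "0.027 -0.032 -0.6 0 0 0" --pt "0.027 -0.032 -0.9 0 0 0" --pt "0.027 -0.032 -1 0 0 0"

```text
time: 2.15
tcp_pos: [470.9, -0.6, 135.9]
ee_rot: [-0.003, -0.067, 0.998, -0.0]
force: [-1.2, -0.4, -1.9]
gripper_width: 12.6
finger_force: 0.0
```

Request:
carry_out --pt "0 0 -0.12 0 0 0" --pt "0 0 -0.23 0 0 0" --pt "0 0 -0.23 0 0 0" --pt "0 0 -0.23 0 0 0"

```text
time: 2.48
tcp_pos: [473.4, -1.5, 116.9]
ee_rot: [-0.0, -0.066, 0.998, 0.0]
force: [0.6, 0.2, -0.1]
gripper_width: 12.3
finger_force: 0.0
```

Request:
carry_out --pt "0.1 0.013 0 0 0 0" --pt "0.2 0.026 0 0 0 0" --pt "0.3 0.04 0 0 0 0" --pt "0.4 0.053 0 0 0 0" --pt "0.5 0.067 0 0 0 0" --pt "0.6 0.08 0 0 0 0" --pt "0.7 0.095 0 0 0 0" --pt "0.8 0.108 0 0 0 0"

```text
time: 3.15
tcp_pos: [554.5, 9.1, 116.7]
ee_rot: [-0.0, -0.066, 0.998, 0.0]
force: [-0.7, 0.7, -0.3]
gripper_width: 12.7
finger_force: 0.2
```

Request:
carry_out --pt "0.1 0.013 0 0 0 0" --pt "0.2 0.026 0 0 0 0" --pt "0.3 0.04 0 0 0 0" --pt "0.4 0.053 0 0 0 0" --pt "0.5 0.067 0 0 0 0" --pt "0.6 0.081 0 0 0 0" --pt "0.6 0.081 0 0 0 0" --pt "0.6 0.081 0 0 0 0"

```text
time: 3.82
tcp_pos: [613.8, 16.9, 116.4]
ee_rot: [-0.0, -0.066, 0.998, -0.0]
force: [-0.4, -0.8, -0.3]
gripper_width: 12.5
finger_force: 0.0
```

```bash
cat > look.py <<'E'
from plant import robot,get_image,get_calibration
from h import *
import sys
O=np.array([552.5,9.8]);y=np.radians(7.4);ux=np.array([np.cos(y),np.sin(y)]);uy=np.array([-ux[1],ux[0]])
T=lambda q:(((np.array(q[:2])-O)@ux).round(1),((np.array(q[:2])-O)@uy).round(1))
W=lambda a,b:(O+a*ux+b*uy).round(1)
def look(tag,cams=('scene','side')):
    s=robot.state();print(s['time'],s['tcp_pos'].round(1),'tray',T(s['tcp_pos']))
    for n in cams:
        c=get_calibration(n);im,d=get_image(n);K,E=c['K'],c['extrinsics']
        for a,px,w in blobs(green(im),K,E,103,10):
            t=T(w)
            if -130<t[0]<150 and abs(t[1])<140: print(n,a,px,w,'tray',t)
        r=rectify(im,K,E,95,430,-180,730,180,1.0)
        cv2.imwrite(f'pics/{tag}_{n}.png',r[...,::-1])
    if len(cams)==2: cv2.imwrite(f'pics/{tag}.png',np.hstack([cv2.imread(f'pics/{tag}_{n}.png') for n in cams]))
if __name__=='__main__': look(sys.argv[1])
E
python3 look.py p1
```

```text
3.8167 [613.8  16.9 116.4] tray (np.float64(61.7), np.float64(-0.8))
scene 21 [288.8 208. ] [520.   67.1 103. ] tray (np.float64(-24.8), np.float64(61.0))
scene 67 [263.1 243.9] [660.5  25.2 103. ] tray (np.float64(109.1), np.float64(1.4))
side 36 [264.  171.2] [529.1  67.7 103. ] tray (np.float64(-15.7), np.float64(60.4))
side 46 [264.3 195.9] [523.8 -61.1 103. ] tray (np.float64(-37.6), np.float64(-66.6))
side 40 [284.8 197.6] [592.1 -72.5 103. ] tray (np.float64(28.7), np.float64(-86.7))
```

View pics/p1.png

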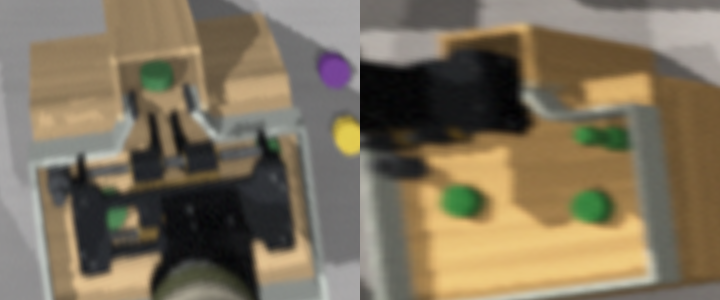

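The first disc is tipping past the gate, at (155,75) in the left panel. I'll look again to see whether it drops.

Request:
carry_out --pt "0.0 0.005 0 0 0 0" --pt "0.0 0.005 0 0 0 0"

```text
time: 4.08
tcp_pos: [613.2, 17.5, 116.7]
ee_rot: [-0.0, -0.066, 0.998, 0.0]
force: [0.6, -0.2, -0.1]
gripper_width: 12.2
finger_force: 0.0
```

```bash
python3 look.py p2
```

```text
4.0833 [613.2  17.5 116.7] tray (np.float64(61.2), np.float64(-0.2))
scene 16 [288.8 208.1] [520.3  67.  103. ] tray (np.float64(-24.6), np.float64(60.9))
side 36 [264.  171.2] [529.1  67.7 103. ] tray (np.float64(-15.7), np.float64(60.4))
side 46 [264.3 195.9] [523.8 -61.1 103. ] tray (np.float64(-37.6), np.float64(-66.6))
side 40 [284.8 197.6] [592.1 -72.5 103. ] tray (np.float64(28.7), np.float64(-86.7))
```

First disc is in; the others haven't moved. Next is disc A.

Request:
carry_out --pt "-0.05 0 0.3 0 0 0" --pt "-0.2 -0.15 0.45 0 0 0.2" --pt "-0.4 -0.35 0.45 0 0 0.45" --pt "-0.6 -0.55 0.45 0 0 0.67" --pt "-0.6 -0.55 0.45 0 0 0.67"

```text
time: 4.6
tcp_pos: [550.6, -42.5, 162.2]
ee_rot: [-0.0, -0.24, 0.971, -0.0]
force: [1.0, -1.3, 0.3]
gripper_width: 11.7
finger_force: 0.0
```

Request:
carry_out --pt "-0.2 -0.2 0 0 0 0.22" --pt "-0.4 -0.4 0 0 0 0.44" --pt "-0.564 -0.517 0 0 0 0.66" --pt "-0.564 -0.517 0 0 0 0.66" --pt "-0.564 -0.517 -0.2 0 0 0.66" --pt "-0.564 -0.517 -0.45 0 0 0.66" --pt "-0.564 -0.517 -0.45 0 0 0.66" --pt "-0.564 -0.517 -0.45 0 0 0.66"

```text
time: 5.27
tcp_pos: [496.7, -89.1, 116.3]
ee_rot: [-0.001, -0.402, 0.916, 0.0]
force: [-0.5, 0.2, 0.8]
gripper_width: 12.3
finger_force: 0.0
```

```bash
python3 look.py p3
```

```text
5.2667 [496.7 -89.1 116.3] tray (np.float64(-68.1), np.float64(-90.9))
scene 60 [245.8 200.7] [523.8 -58.5 103. ] tray (np.float64(-37.3), np.float64(-64.0))
scene 69 [289.7 210.8] [529.5  71.5 103. ] tray (np.float64(-14.9), np.float64(64.1))
scene 46 [230.1 213.3] [581.  -88.6 103. ] tray (np.float64(15.6), np.float64(-101.3))
side 13 [264.8 193.5] [526.4 -49.2 103. ] tray (np.float64(-33.5), np.float64(-55.1))
side 41 [284.9 197.1] [592.6 -69.9 103. ] tray (np.float64(29.5), np.float64(-84.2))
```

Request:
carry_out --pt "0.05 0.054 0 0 0 0" --pt "0.1 0.109 0 0 0 0" --pt "0.15 0.163 0 0 0 0" --pt "0.2 0.217 0 0 0 0" --pt "0.25 0.272 0 0 0 0" --pt "0.3 0.326 0 0 0 0" --pt "0.35 0.38 0 0 0 0" --pt "0.4 0.435 0 0 0 0"

```text
time: 6.03
tcp_pos: [537.6, -45.1, 116.5]
ee_rot: [-0.0, -0.402, 0.916, 0.0]
force: [-0.4, -1.7, 0.3]
gripper_width: 12.3
finger_force: 0.2
```

Request:
carry_out --pt "0.05 0.054 0 0 0 0" --pt "0.1 0.109 0 0 0 0" --pt "0.14 0.152 0 0 0 0" --pt "0.18 0.196 0 0 0 0" --pt "0.21 0.228 0 0 0 0" --pt "0.23 0.25 0 0 0 0" --pt "0.25 0.272 0 0 0 0" --pt "0.25 0.272 0 0 0 0"

```text
time: 6.7
tcp_pos: [562.4, -18.1, 116.5]
ee_rot: [0.0, -0.402, 0.915, 0.0]
force: [-0.9, -0.3, -0.1]
gripper_width: 12.2
finger_force: 0.0
```

```bash
python3 look.py p4
```

```text
6.7 [562.4 -18.1 116.5] tray (np.float64(6.2), np.float64(-29.0))
scene 69 [289.7 210.9] [529.9  71.5 103. ] tray (np.float64(-14.5), np.float64(64.1))
scene 41 [230.4 213.5] [581.6 -87.6 103. ] tray (np.float64(16.3), np.float64(-100.3))
scene 78 [261.3 218.5] [5.772e+02 5.000e-01 1.030e+02] tray (np.float64(23.3), np.float64(-12.4))
side 21 [280.9 183.9] [584.1  -2.3 103. ] tray (np.float64(29.8), np.float64(-16.1))
side 34 [285.1 197.4] [593.  -71.5 103. ] tray (np.float64(29.7), np.float64(-85.8))
```

Request:
carry_out --pt "0.03 0.033 0 0 0 0" --pt "0.06 0.065 0 0 0 0" --pt "0.09 0.098 0 0 0 0" --pt "0.115 0.125 0 0 0 0" --pt "0.115 0.125 0 0 0 0" --pt "0.015 0.015 0 0 0 0" --pt "0.015 0.015 0.3 0 0 0" --pt "0.015 0.015 0.4 0 0 0"

```text
time: 7.47
tcp_pos: [564.1, -17.9, 159.0]
ee_rot: [0.001, -0.402, 0.916, -0.0]
force: [1.8, -0.2, 0.7]
gripper_width: 12.4
finger_force: 0.0
```

Request:
carry_out --pt "0 0.1 0 0 0 -0.22" --pt "-0.1 0.2 0 0 0 -0.44" --pt "-0.152 0.249 0 0 0 -0.67" --pt "-0.152 0.249 0 0 0 -0.67"

```text
time: 7.8
tcp_pos: [548.0, 9.5, 156.7]
ee_rot: [0.0, -0.234, 0.972, 0.0]
force: [0.2, -0.0, 0.6]
gripper_width: 11.9
finger_force: 0.0
```

Request:
carry_out --pt "0 0 0 0 0 -0.22" --pt "0 0 0 0 0 -0.44" --pt "0 0 0 0 0 -0.66" --pt "0 0 -0.2 0 0 -0.66" --pt "0 0 -0.4 0 0 -0.66" --pt "0 0 -0.4 0 0 -0.66"

```text
time: 8.3
tcp_pos: [546.9, 7.5, 113.6]
ee_rot: [-0.002, -0.068, 0.998, -0.0]
force: [-1.1, 0.3, 0.6]
gripper_width: 12.1
finger_force: 0.0
```

```bash
python3 look.py p5
```

```text
8.3 [546.9   7.5 113.6] tray (np.float64(-5.9), np.float64(-1.5))
scene 65 [289.9 210.8] [529.3  72.1 103. ] tray (np.float64(-15.0), np.float64(64.8))
scene 37 [230.2 213.2] [580.6 -88.4 103. ] tray (np.float64(15.2), np.float64(-101.0))
scene 68 [265.1 223. ] [590.5  14.2 103. ] tray (np.float64(38.3), np.float64(-0.5))
side 35 [285.1 197.4] [593.2 -71.1 103. ] tray (np.float64(29.9), np.float64(-85.5))
```

View pics/p5.png

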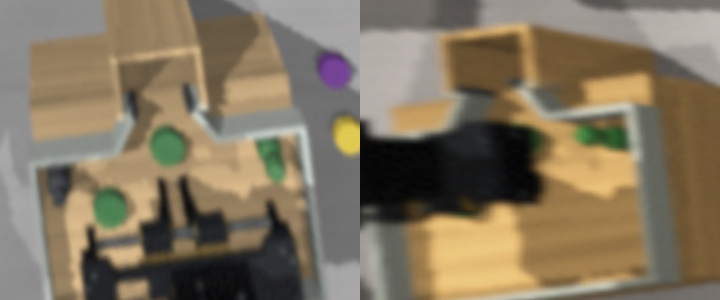

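The view shows the disc in the mouth at (168,147) with the fingers squarely behind it. I'll push straight on.

Request:
carry_out --pt "0.08 0.012 0 0 0 0" --pt "0.16 0.023 0 0 0 0" --pt "0.24 0.034 0 0 0 0" --pt "0.32 0.046 0 0 0 0" --pt "0.4 0.057 0 0 0 0" --pt "0.48 0.068 0 0 0 0" --pt "0.55 0.078 0 0 0 0" --pt "0.62 0.088 0 0 0 0"

```text
time: 9.07
tcp_pos: [611.1, 16.7, 116.5]
ee_rot: [-0.0, -0.066, 0.998, -0.0]
force: [-0.0, -0.7, 0.0]
gripper_width: 11.9
finger_force: 0.2
```

Request:
carry_out --pt "0.07 0.01 0 0 0 0" --pt "0.13 0.018 0 0 0 0" --pt "0.17 0.023 0 0 0 0" --pt "0.2 0.027 0 0 0 0" --pt "0.2 0.027 0 0 0 0" --pt "0.1 0.014 0 0 0 0" --pt "0.1 0.014 0 0 0 0"

```text
time: 9.65
tcp_pos: [619.3, 17.5, 116.4]
ee_rot: [-0.001, -0.065, 0.998, 0.0]
force: [-0.0, -0.2, -0.2]
gripper_width: 11.9
finger_force: 0.0
```

```bash
python3 look.py p6
```

```text
9.65 [619.3  17.5 116.4] tray (np.float64(67.2), np.float64(-0.9))
scene 27 [288.2 209.3] [525.1  66.3 103. ] tray (np.float64(-19.9), np.float64(59.6))
side 35 [264.  171.2] [529.2  68.1 103. ] tray (np.float64(-15.6), np.float64(60.8))
side 40 [284.8 197.6] [592.1 -72.5 103. ] tray (np.float64(28.7), np.float64(-86.7))
```

Request:
carry_out --pt "-0.05 0 0.3 0 0 0" --pt "-0.2 0.1 0.45 0 0 -0.2" --pt "-0.4 0.25 0.45 0 0 -0.42" --pt "-0.6 0.4 0.45 0 0 -0.63" --pt "-0.6 0.4 0.45 0 0 -0.83" --pt "-0.6 0.4 0.45 0 0 -0.83"

```text
time: 10.25
tcp_pos: [560.0, 59.6, 162.0]
ee_rot: [0.0, 0.152, 0.988, 0.001]
force: [0.2, -0.0, 0.4]
gripper_width: 12.2
finger_force: 0.0
```

Request:
carry_out --pt "-0.2 0.1 0 0 0 -0.22" --pt "-0.4 0.25 0 0 0 -0.44" --pt "-0.59 0.39 0 0 0 -0.66" --pt "-0.59 0.39 0 0 0 -0.837" --pt "-0.59 0.39 -0.2 0 0 -0.837" --pt "-0.59 0.39 -0.45 0 0 -0.837" --pt "-0.59 0.39 -0.45 0 0 -0.837" --pt "-0.59 0.39 -0.45 0 0 -0.837"

```text
time: 10.92
tcp_pos: [501.4, 96.2, 116.4]
ee_rot: [-0.0, 0.362, 0.932, -0.001]
force: [-0.2, -0.3, 0.5]
gripper_width: 12.4
finger_force: 0.0
```

```bash
python3 look.py p7
```

```text
10.9167 [501.4  96.2 116.4] tray (np.float64(-39.6), np.float64(92.3))
scene 72 [289.8 210.6] [528.9  71.5 103. ] tray (np.float64(-15.5), np.float64(64.2))
scene 37 [230.3 213.5] [581.5 -87.8 103. ] tray (np.float64(16.2), np.float64(-100.5))
side 43 [263.7 171.2] [527.8  68.  103. ] tray (np.float64(-17.0), np.float64(60.9))
side 34 [285.1 197.4] [593.  -71.5 103. ] tray (np.float64(29.7), np.float64(-85.8))
```

View pics/p7.png

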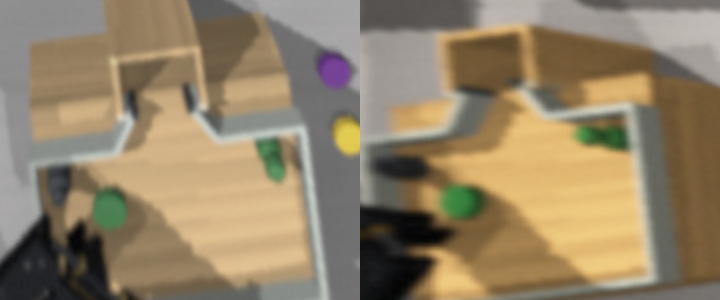

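The deck now holds only disc C (109,209). The stopper and weight are in place. I'll push C diagonally toward the mouth.

Request:
carry_out --pt "0.05 -0.046 0 0 0 0" --pt "0.1 -0.092 0 0 0 0" --pt "0.15 -0.138 0 0 0 0" --pt "0.2 -0.184 0 0 0 0" --pt "0.25 -0.23 0 0 0 0" --pt "0.3 -0.275 0 0 0 0" --pt "0.35 -0.321 0 0 0 0" --pt "0.4 -0.367 0 0 0 0"

```text
time: 11.68
tcp_pos: [541.9, 59.8, 116.5]
ee_rot: [-0.0, 0.362, 0.932, -0.0]
force: [-0.8, 0.3, 0.7]
gripper_width: 12.4
finger_force: 0.2
```

Request:
carry_out --pt "0.05 -0.046 0 0 0 0" --pt "0.1 -0.092 0 0 0 0" --pt "0.14 -0.128 0 0 0 0" --pt "0.18 -0.165 0 0 0 0" --pt "0.22 -0.202 0 0 0 0" --pt "0.25 -0.23 0 0 0 0" --pt "0.28 -0.257 0 0 0 0" --pt "0.28 -0.257 0 0 0 0"

```text
time: 12.35
tcp_pos: [569.9, 33.9, 116.6]
ee_rot: [0.0, 0.362, 0.932, -0.0]
force: [-1.0, -0.3, 1.1]
gripper_width: 12.0
finger_force: 0.0
```

```bash
python3 look.py p8
```

```text
12.35 [569.9  33.9 116.6] tray (np.float64(20.3), np.float64(21.7))
scene 39 [230.1 213.2] [580.6 -88.8 103. ] tray (np.float64(15.2), np.float64(-101.4))
scene 87 [266.8 222.1] [586.2  18.1 103. ] tray (np.float64(34.5), np.float64(3.9))
side 54 [280.8 180. ] [585.4  18.2 103. ] tray (np.float64(33.7), np.float64(4.1))
side 33 [285.  197.5] [592.8 -72.  103. ] tray (np.float64(29.4), np.float64(-86.3))
```

Request:
carry_out --pt "-0.1 0.09 0 0 0 0" --pt "-0.1 0.09 0.3 0 0 0" --pt "-0.15 0 0.4 0 0 0.2" --pt "-0.2 -0.1 0.4 0 0 0.42" --pt "-0.237 -0.219 0.4 0 0 0.64" --pt "-0.237 -0.219 0.4 0 0 0.83" --pt "-0.237 -0.219 0.4 0 0 0.83"

```text
time: 13.03
tcp_pos: [545.5, 12.3, 156.8]
ee_rot: [0.0, 0.151, 0.989, 0.0]
force: [-0.6, 1.0, 0.1]
gripper_width: 12.5
finger_force: 0.0
```

Request:
carry_out --pt "0 0 0 0 0 0.22" --pt "0 0 0 0 0 0.44" --pt "0 0 0 0 0 0.66" --pt "0 0 0 0 0 0.837" --pt "0 0 -0.2 0 0 0.837" --pt "0 0 -0.4 0 0 0.837" --pt "0 0 -0.4 0 0 0.837"

```text
time: 13.62
tcp_pos: [544.0, 13.5, 113.6]
ee_rot: [-0.002, -0.065, 0.998, -0.0]
force: [-0.3, 0.1, 0.3]
gripper_width: 12.1
finger_force: 0.0
```

```bash
python3 look.py p9
```

```text
13.6167 [544.   13.5 113.6] tray (np.float64(-8.0), np.float64(4.7))
scene 38 [230.  213.3] [581.  -88.8 103. ] tray (np.float64(15.6), np.float64(-101.4))
scene 72 [266.3 222.8] [588.6  17.3 103. ] tray (np.float64(36.8), np.float64(2.8))
side 34 [285.1 197.4] [593.  -71.5 103. ] tray (np.float64(29.7), np.float64(-85.8))
```

Request:
carry_out --pt "0.08 0.007 0 0 0 0" --pt "0.16 0.014 0 0 0 0" --pt "0.24 0.021 0 0 0 0" --pt "0.32 0.028 0 0 0 0" --pt "0.4 0.035 0 0 0 0" --pt "0.48 0.043 0 0 0 0" --pt "0.55 0.05 0 0 0 0" --pt "0.62 0.058 0 0 0 0"

```text
time: 14.38
tcp_pos: [608.5, 18.5, 116.5]
ee_rot: [-0.0, -0.066, 0.998, -0.0]
force: [-0.2, 0.7, 0.5]
gripper_width: 12.0
finger_force: 0.2
```

Request:
carry_out --pt "0.07 0.007 0 0 0 0" --pt "0.13 0.013 0 0 0 0" --pt "0.17 0.018 0 0 0 0" --pt "0.2 0.022 0 0 0 0" --pt "0.2 0.022 0 0 0 0" --pt "0 0 0 0 0 0" --pt "-0.3 -0.04 0.3 0 0 0" --pt "-0.6 -0.08 0.8 0 0 0"

```text
time: 15.05
tcp_pos: [553.4, 11.2, 179.3]
ee_rot: [-0.003, -0.066, 0.998, -0.001]
force: [0.9, 0.3, 1.3]
gripper_width: 12.0
finger_force: 0.0
```

Request:
carry_out --pt "-0.3 -0.04 0.3 0 0 0" --pt "-0.6 -0.08 0.6 0 0 0" --pt "-0.6 -0.08 0.6 0 0 0" --pt "-0.6 -0.08 0.6 0 0 0"

```text
time: 15.38
tcp_pos: [496.7, 3.7, 243.8]
ee_rot: [0.002, -0.066, 0.998, 0.002]
force: [0.9, -0.9, 0.3]
gripper_width: 11.8
finger_force: 0.0
```

```bash
python3 look.py pa
```

```text
15.3833 [496.7   3.7 243.8] tray (np.float64(-56.1), np.float64(1.2))
scene 38 [230.1 213.3] [581.  -88.7 103. ] tray (np.float64(15.6), np.float64(-101.4))
side 34 [285.1 197.4] [593.  -71.5 103. ] tray (np.float64(29.7), np.float64(-85.8))
```

View pics/pa.png

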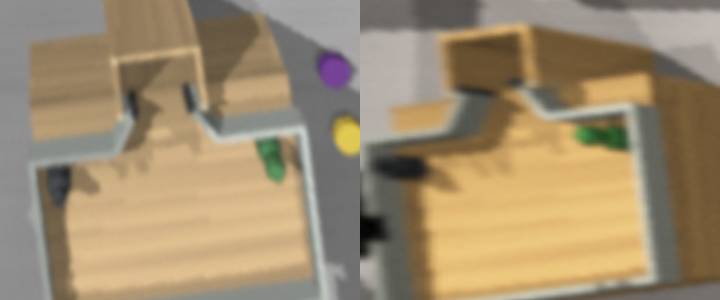

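Run:
```python
from plant import robot,get_image,get_calibration
from look import *
c=get_calibration('wrist');im,d=get_image('wrist');K,E=c['K'],c['extrinsics']
for z in(11,35):
  for a,px,w in blobs(green(im),K,E,z): print(z,a,px,'tray',T(w))
q=E[:3,:3]@[*W(115,0),11]+E[:3,3];print('slot px',K[0,0]*q[0]/-q[2]+K[0,2],K[1,1]*q[1]/q[2]+K[1,2])
```

```text
slot px 249.88680331504483 286.44953363080856
```

Request:
carry_out --pt "0.4 0.05 0.1 0 0 0" --pt "0.8 0.1 0.2 0 0 0" --pt "1 0.13 0.2 0 0 0" --pt "1 0.13 0.2 0 0 0"

```text
time: 15.87
tcp_pos: [599.9, 18.2, 258.4]
ee_rot: [-0.001, -0.067, 0.998, -0.001]
force: [0.4, 0.3, -1.1]
gripper_width: 12.0
finger_force: 0.0
```

Request:
carry_out --pt "0.4 0.05 0 0 0 0" --pt "0.8 0.1 0 0 0 0" --pt "1 0.13 0 0 0 0" --pt "1 0.13 0 0 0 0" --pt "1 0.13 0 0 0 0"

```text
time: 16.28
tcp_pos: [696.9, 29.4, 258.1]
ee_rot: [-0.002, -0.066, 0.998, -0.001]
force: [-0.9, -0.6, -0.2]
gripper_width: 12.0
finger_force: 0.0
```

Run:
```python
from plant import robot,get_image,get_calibration
from look import *
c=get_calibration('wrist');im,d=get_image('wrist');K,E=c['K'],c['extrinsics']
for z in(11,):
  for a,px,w in blobs(green(im),K,E,z): print(z,a,px,'tray',T(w))
cv2.imwrite('pics/w2.png',im[...,::-1])
```

```text
11 859 [136.9  57.7] tray (np.float64(14.1), np.float64(-135.1))
11 837 [251.8 146.7] tray (np.float64(119.1), np.float64(1.1))
```

View pics/w2.png

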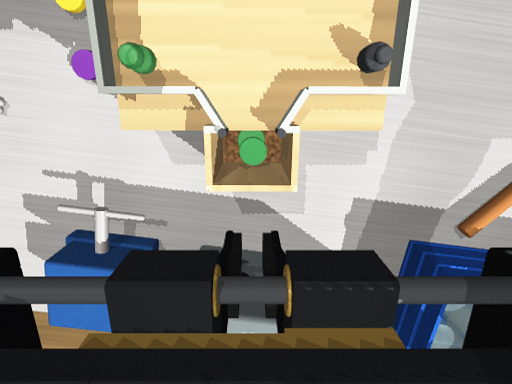

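The discs are stacked in the slot at (252,147). The deck is clear, and the stopper (137,57) and weight (375,57) are standing. Handing in.

```bash
python3 -c "
from plant import order
print(order.hand_in())"
```

```text
the job is handed in; nothing more can be done
None
```

I pushed all three discs through the gate one at a time; they lie stacked in the catch slot, the stopper and weight never visibly moved, and the job is handed in at about 16 s on the robot's clock (no verdict was returned).

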